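# Turn the turner round and lay it in its rest handle-first

### The job

The solid turner (the one whose blade has no slots) lies on the worktop with its blade towards you. Turn it end for end and lay it in the white utensil rest: blade flat in the middle of the tray, the same face up as now, handle out through the gap in the tray's front wall, towards the cook. Leave the slotted turner and the serving spoon where they lie.

Things in the scene. Friction and masses are not known exactly. Their poses are not given: they have to be found in the camera images.
- turner: Solid turner: dark, plain unslotted blade, 310 mm long, 0.13 kg, lying flat. Origin: underside below the handle's neck, near the balance point; grip across here from above. x runs from butt (x = -150 mm) to blade (x = 55 to 160 mm, 74 mm wide); z up. At the start x points to the robot. Handle at the origin 8 to 9 mm wide, its centre line 6.5 mm above the underside.
- utensil_rest: Utensil rest: fixed white ceramic tray, 162 x 122 mm outside, 152 x 112 mm inside, floor 4 mm thick, walls 14 mm high. Origin: centre of its underside; x points to the back wall, away from the robot. The front wall (x = -78 mm) has a 46 mm gap in the middle for the handle. With the blade centred in the tray, the turner's origin is at x = -105 mm, y = 0, z = 4 mm here.
- slotted_turner: Bystander: slotted turner, dark, slots through its blade, else like the solid turner in size, origin and axes. Leave it alone.
- serving_spoon: Bystander: serving spoon, dark, 275 mm long, oval bowl 45 mm wide, lying flat. Origin at its underside below the neck, 150 mm from the butt, x towards the bowl. Leave it alone.

How it is judged:
By the outcome, as a careful person would: the job done as asked, in the order asked, and still so for the second after the job is handed in, with the robot touching nothing.
It also fails if it takes over 38 s, if anything falls off the work surface, if the arm or the gripper's body presses on something with over 40 N, if the wrist force passes 120 N, or if a joint passes its speed limit or range.

### The arm

A 6-joint arm with a two-finger parallel gripper is mounted at the origin on a cart in front of the work surface, level with it; the furniture and walls round the work are solid. World frame = base frame: x ahead of the robot, y to its left, z up, the work surface at z = 0. Lengths are in m, angles in rad, forces in N, time in s.
With the tool pointing down it reaches from about 0.4 to 0.825 m from the base axis. Payload 7 kg.
Tool frame: the origin (TCP) lies at the very end of the fingers, on their centre line; the grasp point (between the pads) lies 19 mm behind it; z points along the fingers, y is the line along which they close (so a half turn about z gives the same grasp; the last joint's range is limited). The gripper opens to 88 mm and grips with 3 to 60 N. Pads are 19 mm wide; open, the fingers measure 130 mm over their backs; the gripper's body (78 mm by 193 mm) begins 47 mm behind the grasp point.
Start: joints at [-1.004, 0.359, 0.012, 0, -1.224, -0.288], TCP at [0.186, -0.649, 0.227] pointing down, gripper open.
Joint ranges: [-3.07, 3.07], [-1.43, 2.12], [-1.02, 1.25], [-3.03, 1.67], [-3.05, -0], [-3.03, 3.03]. Speed limits (rad/s): [2.39, 2.39, 3.01, 3.14, 3.14, 3.14].

### API

Orientations are given as a rotation vector (axis times angle).
In Python, from rig import move_to, move_straight, move_joints, gripper_open, close, wait, solve_ik, get_obs, camera, MotionError, job_done gives the robot as it stands. Calls block until the motion is done:
- move_to(position, orientation): joint-space move of the TCP to a pose.
- move_straight(position, rot=None, v=0.15, guard=None): straight line of the TCP; rot=None keeps the orientation; v is the mean speed in m/s. With guard (N) it stops when the force on the tool has changed by that much, and returns True; else False.
- move_joints(angles): joint-space move.
- gripper_open() and close(grip_force=None): open the fingers fully, or close them until they stop; grip_force is the grip in N (None keeps the last).
- wait(seconds).
- solve_ik(position, orientation): joint angles nearest the present ones, or None.
- get_obs(): the state.
- camera(name): name is "scene" or "top" or "wrist"; returns a dict with "image" (480x640x3 uint8, blue, green, red), "vfov" (degrees; the focal length in pixels is half the picture's height over the tangent of half this angle, whatever the lens; pixels are square), "cx", "cy" (the principal point, pixels), "R" (3x3) and "t" (3): a world point X has camera coordinates R X + t. Camera axes: x right, y down, z forward; pixel columns grow to the right and rows downward; lengths in m; the calibration is good to about 2 mm. A picture is of the moment at which its call begins. There is no depth.
A pose or a line that the arm cannot do raises MotionError and nothing moves.
- job_done(): hands the job in; it is judged then, once.
The state is a dict: "time_s": time; "qpos": joint angles; "joint_velocities": joint speeds; "tau": joint torques, N m; "ee_pos": TCP position; "orientation": TCP orientation; "wrist_force": force on the tool from outside, world axes, zero at the start; "ft_torque": the same for the moment, N m; "grip_width": opening from 0.0 (shut) to 1.0 (fully open); "grasp_force": force on a finger pad.
Only numpy, scipy, OpenCV 4.12 (cv2) and the standard library are available. Lean on these libraries where they do the work, as an engineer would, in place of code of your own. Each camera call takes 0.05 s, during which the arm holds its last target. There are 200 camera calls.

## Working session

There is one attempt and no reset: what is moved stays moved. The work goes in short steps, each a Python script; the robot and the scene stay as the last script left them, time stands still between calls to the robot, and variables do not carry over. Pictures are saved under pics/ and viewed, at most 10 in all, crops included, and the job is handed in when it is done.

```bash
mkdir -p pics; ls
python3 - <<'E'
from rig import *
import cv2
for n in("top","scene"):
    c=camera(n); cv2.imwrite(f"pics/{n}0.png",c["image"]); print(n,c["vfov"],c["cx"],c["cy"],c["R"],c["t"])
o=get_obs();print(o["time_s"],o["orientation"])
E
```

```text
pics
top 50.82730340632685 321.6594919101156 236.25324767551692 [[ 0.01766399 -0.99972943  0.01513424]
 [-0.98221078 -0.0201807  -0.18669418]
 [ 0.18694909 -0.01156725 -0.9823015 ]] [0.02932313 0.56687499 0.94368132]
scene 53.94341544916845 323.07803191354867 240.9366026295112 [[ 0.84115885 -0.54048749 -0.01802946]
 [-0.24690729 -0.35417237 -0.90199707]
 [ 0.4811326   0.76317443 -0.43136553]] [-0.4588094   0.21472053  0.56205291]
0.1 [ 4.36259535e-01 -3.11083426e+00 -2.20648934e-03]
```

View pics/top0.png

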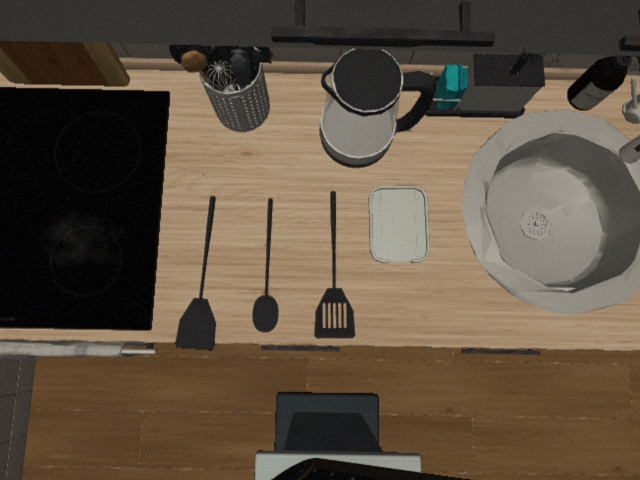

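View pics/scene0.png

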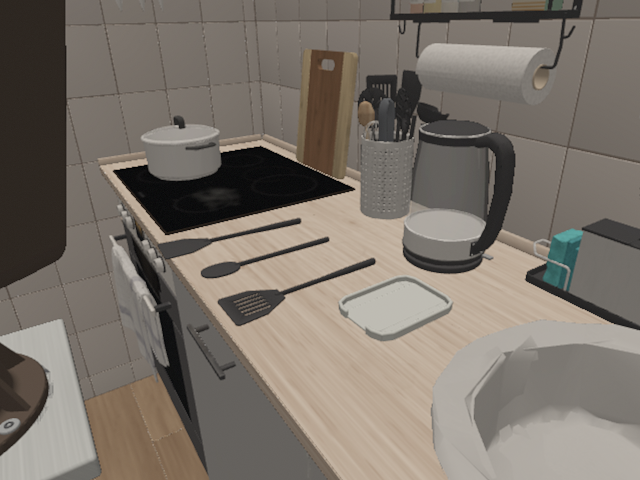

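The top view shows the solid turner at left (butt (212,198), blade end (195,349)), the spoon, then the slotted turner. The tray is centred near (399,224) with its gap at the bottom. The scene view agrees.

```bash
cat > h.py <<'E'
import numpy as np, cv2
from rig import *
from scipy.spatial.transform import Rotation as Ro
def ray(c,uv,z):
    f=240/np.tan(np.radians(c["vfov"])/2); uv=np.atleast_2d(uv).astype(float)
    d=np.c_[(uv[:,0]-c["cx"])/f,(uv[:,1]-c["cy"])/f,np.ones(len(uv))]@np.array(c["R"])
    C=-np.array(c["R"]).T@np.array(c["t"]); s=(z-C[2])/d[:,2]
    return (C+d*s[:,None])[:,:2]
def blob(m,x0,y0,x1,y1):
    k=np.zeros(m.shape,np.uint8); k[y0:y1,x0:x1]=255
    cs,_=cv2.findContours(m&k,cv2.RETR_EXTERNAL,cv2.CHAIN_APPROX_NONE)
    return max(cs,key=cv2.contourArea)[:,0]
def down(yaw): # tool z down, closing axis y at angle yaw in the world
    y=np.array([np.cos(yaw),np.sin(yaw),0]); z=np.array([0,0,-1.])
    return Ro.from_matrix(np.c_[np.cross(y,z),y,z]).as_rotvec()
E
python3 - <<'E'
from h import *
c=camera("top"); im=c["image"]; hsv=cv2.cvtColor(im,cv2.COLOR_BGR2HSV)
dark=((hsv[...,2]<95)*255).astype(np.uint8)
for n,b in (("turner",(170,185,225,353)),("spoon",(245,190,285,337)),("slot",(305,185,360,342))):
    P=ray(c,blob(dark,*b),.004); print(n,P.min(0),P.max(0))
    if n=="spoon": continue
    butt=P[P[:,0]>P[:,0].max()-.006].mean(0)
    hd=P[P[:,0]>P[:,0].max()-.13]; d=cv2.fitLine(hd.astype(np.float32),cv2.DIST_L2,0,0,0).ravel()[:2]
    d=d if d[0]<0 else -d
    s=(P-hd.mean(0))@d; o=hd.mean(0)+d*(s.min()+.15)
    print(" len",np.ptp(s),"dir deg",np.degrees(np.arctan2(d[1],d[0])),"origin",o)
wh=((hsv[...,1]<45)&(hsv[...,2]>120)).astype(np.uint8)*255
k=blob(wh,355,178,445,275); P=ray(c,k,.014)
r=cv2.minAreaRect((P*1000).astype(np.float32)); print("tray",r, len(k))
cv2.imwrite("pics/mask.png",np.hstack([dark[150:360,160:460],wh[150:360,160:460]]))
cv2.imwrite("pics/crop.png",cv2.resize(im[170:280,355:445],None,fx=5,fy=5,interpolation=cv2.INTER_CUBIC))
E
```

```text
turner [0.33705661 0.24099543] [0.65680983 0.33642805]
 len 0.3211420736949443 dir deg 176.58678 origin [0.50713123 0.27881353]
spoon [0.38045265 0.12614376] [0.65507609 0.17663239]
slot [ 0.370626   -0.02867183] [0.67324713 0.0514354 ]
 len 0.30239743383188505 dir deg -178.37663 origin [0.52324734 0.01406583]
tray ((604.077392578125, -119.01890563964844), (160.625732421875, 121.76744079589844), 1.5623064041137695) 240
```

View pics/crop.png

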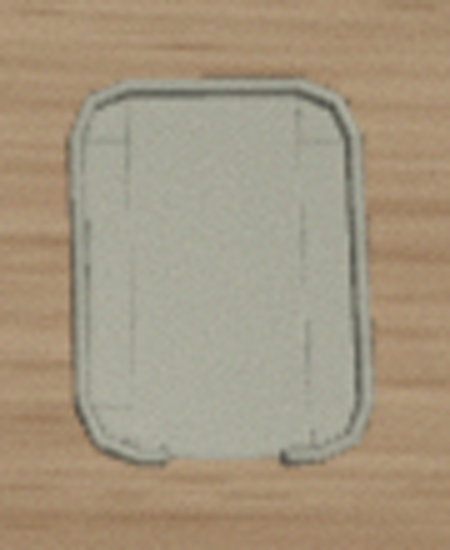

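View pics/mask.png

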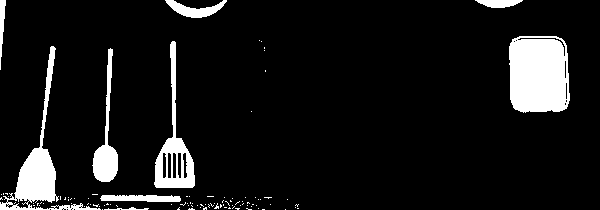

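The crop shows the tray's gap in the front edge, at about (165–285, 460) in the crop. The masks are clean apart from counter-edge noise at the blade end of the solid turner. Next I'll plan the wrist turns and look from nearby.

Run:
```python
from h import *
for s in (90,-90):
    for n,p,yaw in (("pick",(.507,.279,.1),176.6+s),("mid",(.46,.08,.16),90+s),("mid",(.46,.08,.16),270+s),("place",(.499,-.122,.1),1.6+s)):
        q=solve_ik(p,down(np.radians(yaw))); print(s,n,None if q is None else np.round(q,2))
# look at the turner and at the tray
def look(p,yaw,n):
    move_to(p,down(np.radians(yaw))); c=camera("wrist"); cv2.imwrite(f"pics/{n}.png",c["image"]); np.save(f"pics/{n}.npy",c,allow_pickle=True)
look((.48,-.12,.30),90,"w_tray")
look((.48,.279,.30),90,"w_turn")
print(get_obs()["time_s"])
a,b=cv2.imread("pics/w_tray.png"),cv2.imread("pics/w_turn.png")
cv2.imwrite("pics/w.png",cv2.resize(np.hstack([a,b]),(800,300)))
```

```text
90 pick [ 0.84  0.32 -0.37  0.   -0.89  0.67]
90 mid [ 0.6   0.07 -0.53  0.   -0.97 -0.6 ]
90 mid [ 0.6   0.07 -0.53 -0.   -0.97  2.55]
90 place [ 0.14  0.22 -0.51  0.   -0.84 -1.69]
-90 pick [ 0.84  0.32 -0.37  0.   -0.89 -2.47]
-90 mid [ 0.6   0.07 -0.53  0.   -0.97  2.55]
-90 mid [ 0.6   0.07 -0.53  0.   -0.97 -0.6 ]
-90 place [ 0.14  0.22 -0.51  0.   -0.84  1.46]
3.9167
```

View pics/w.png

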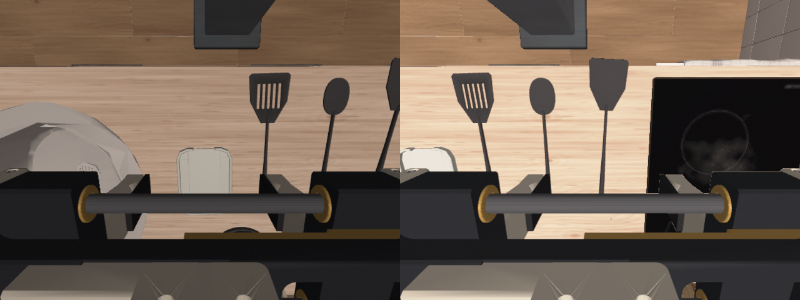

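The wrist view looks back towards the robot. In the left half it shows the tray at (178–232, 148–195). In the right half it shows the solid turner's blade and neck at (590–628, 58–190). I'll refine both positions from these.

Run:
```python
from h import *
L=lambda n:np.load(f"pics/{n}.npy",allow_pickle=True).item()
c=L("w_turn"); hsv=cv2.cvtColor(c["image"],cv2.COLOR_BGR2HSV)
k=blob(((hsv[...,2]<115)*255).astype(np.uint8),295,80,375,305)
P=ray(c,k,.007); Q=ray(c,k,.002)
print("blade end x",Q[:,0].min(), "blade y",Q[Q[:,0]<Q[:,0].min()+.05][:,1].min(),Q[Q[:,0]<Q[:,0].min()+.05][:,1].max())
for x in np.arange(.35,.56,.015):
    s=P[abs(P[:,0]-x)<.004]; 
    if len(s)>1: print(round(x,3),s[:,1].min().round(4),s[:,1].max().round(4),s[:,1].mean().round(4))
c=L("w_tray"); hsv=cv2.cvtColor(c["image"],cv2.COLOR_BGR2HSV)
m=((hsv[...,1]<45)&(hsv[...,2]>110)).astype(np.uint8)*255
P=ray(c,blob(m,275,225,380,308),.014)
print("tray front x",P[:,0].min())
for x in np.arange(.52,.65,.01):
    s=P[abs(P[:,0]-x)<.004]
    if len(s)>1: print(round(x,3),s[:,1].min().round(4),s[:,1].max().round(4),((s[:,1].min()+s[:,1].max())/2).round(4))
```

```text
blade end x 0.3426489027126437 blade y 0.24775265777532277 0.32574109270665685
0.35 0.2483 0.3251 0.2999
0.365 0.2481 0.3231 0.2859
0.38 0.249 0.3221 0.2851
0.395 0.2487 0.32 0.2841
0.41 0.2523 0.3164 0.2842
0.425 0.2586 0.3077 0.283
0.44 0.2649 0.2988 0.2795
0.455 0.2779 0.2819 0.2803
0.47 0.2779 0.2819 0.2798
0.485 0.2765 0.2806 0.2786
0.5 0.2751 0.2792 0.2774
0.515 0.2751 0.2792 0.2772
0.53 0.2737 0.2792 0.276
0.545 0.2722 0.2778 0.275
0.56 0.2708 0.2778 0.2743
tray front x 0.5255138854169686
0.53 -0.1752 -0.0677 -0.1215
0.54 -0.1796 -0.0633 -0.1215
0.55 -0.1827 -0.0616 -0.1222
0.56 -0.1817 -0.0613 -0.1215
0.57 -0.182 -0.061 -0.1215
0.58 -0.181 -0.0607 -0.1208
0.59 -0.1814 -0.0603 -0.1208
0.6 -0.1816 -0.06 -0.1208
0.61 -0.1806 -0.0597 -0.1201
0.62 -0.1809 -0.0593 -0.1201
0.63 -0.1797 -0.0591 -0.1194
```

Run:
```python
from h import *
y0=np.radians(266.6)
move_to((.504,.2777,.08),down(y0))
print(move_straight((.504,.2777,.003),v=.08,guard=8), get_obs()["ee_pos"])
close(30); o=get_obs(); print(o["grip_width"]*88,o["grasp_force"])
move_straight((.504,.2777,.14),v=.12)
move_to((.46,.08,.16),down(np.radians(180)))
move_to((.500,-.1226,.12),down(np.radians(91.4)))
o=get_obs(); print(o["time_s"],o["ee_pos"],o["grip_width"]*88,o["grasp_force"],o["wrist_force"])
cv2.imwrite("pics/s1.png",camera("scene")["image"]); c=camera("top"); cv2.imwrite("pics/t1.png",c["image"])
cv2.imwrite("pics/st1.png",cv2.resize(np.hstack([cv2.imread("pics/s1.png"),c["image"]]),(800,300)))
```

```text
False [0.50430619 0.2779876  0.00348656]
7.772766189541043 29.706062162294984
12.3667 [ 0.50028232 -0.1220909   0.11990298] 7.425781897512903 29.24311607144773 [ 0.26182545 -0.30000541 -1.69578423]
```

View pics/st1.png

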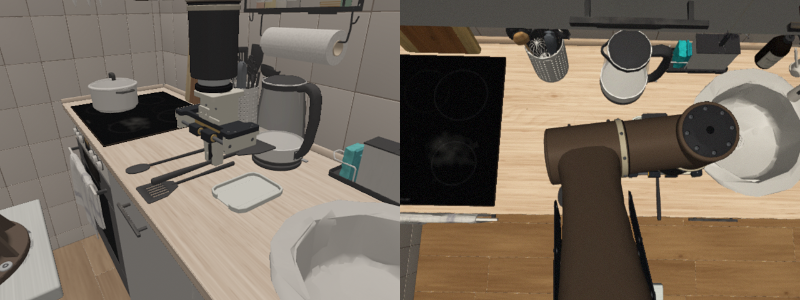

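The turner is held, turned round, with its blade over the tray at about (265,145) in the scene half and looking level. I'll lower it part way and check the fit.

Run:
```python
from h import *
move_straight((.500,-.1226,.035),v=.1)
c=camera("scene"); np.save("pics/s2.npy",c,allow_pickle=True)
cv2.imwrite("pics/s2.png",cv2.resize(c["image"][200:360,280:480],(800,640))[:600])
```

```text
(no output)
```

View pics/s2.png

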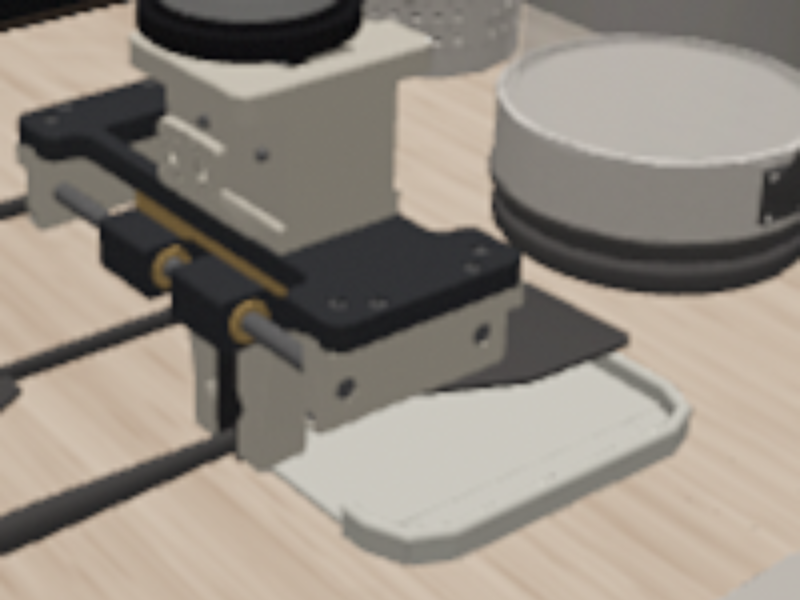

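The blade corner is at crop (630,338), which is native (437.5,284.5), above the tray's right-hand part. I'll check it against the expected position before going down.

Run:
```python
from h import *
c=np.load("pics/s2.npy",allow_pickle=True).item()
for z in (.02,.03,.04,.05,.06): print(z,ray(c,(437.5,284.5),z))
print(get_obs()["ee_pos"])
```

```text
0.02 [[ 0.68901946 -0.12995446]]
0.03 [[ 0.67625774 -0.14150077]]
0.04 [[ 0.66349602 -0.15304708]]
0.05 [[ 0.6507343  -0.16459339]]
0.06 [[ 0.63797258 -0.1761397 ]]
[ 0.50058552 -0.12254187  0.03566044]
```

The corner is within a few mm of where it should be, so I'll lower the turner and release it.

Run:
```python
from h import *
print(move_straight((.500,-.1226,.0075),v=.05,guard=8), get_obs()["ee_pos"],get_obs()["wrist_force"])
gripper_open(); wait(.3)
move_straight((.500,-.1226,.15),v=.15)
move_to((.40,.25,.25),down(np.radians(91.4)))
wait(.2)
c=camera("top"); np.save("pics/t3.npy",c,allow_pickle=True); s=camera("scene")["image"]
print(get_obs()["time_s"])
cv2.imwrite("pics/f.png",np.hstack([cv2.resize(c["image"][170:350,340:460],(400,600)),cv2.resize(s[240:360,300:470],(400,282)) if 0 else cv2.copyMakeBorder(cv2.resize(s[210:350,280:465],(400,303)),0,297,0,0,cv2.BORDER_CONSTANT)]))
```

```text
False [ 0.49989668 -0.12265161  0.00736786] [-0.3264484  -0.58283224  0.43909298]
18.75
```

View pics/f.png

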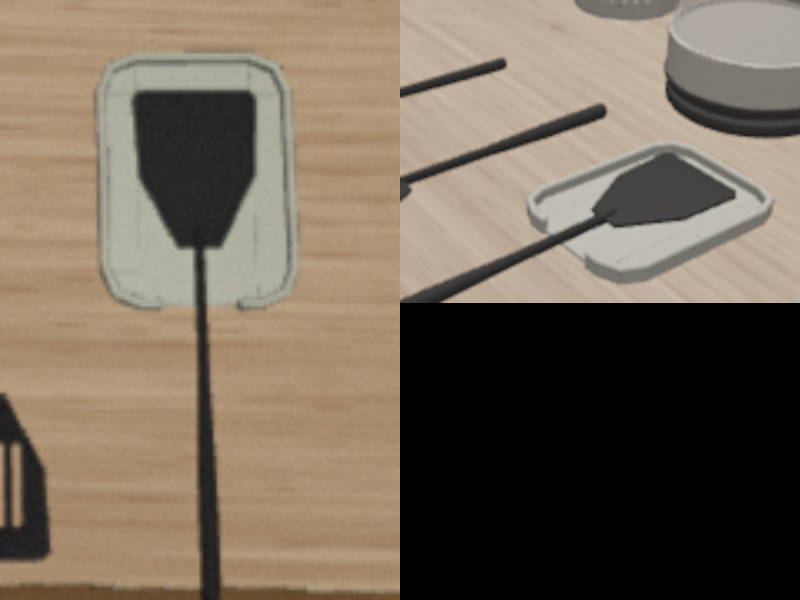

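The blade lies flat in the tray with the handle through the gap. It may sit a few mm too far back (blade rows 92–247, tray rows 53–308 in the crop), so I'll measure that.

Run:
```python
from h import *
c=np.load("pics/t3.npy",allow_pickle=True).item(); im=c["image"]; hsv=cv2.cvtColor(im,cv2.COLOR_BGR2HSV)
dark=((hsv[...,2]<95)*255).astype(np.uint8)
B=ray(c,blob(dark,372,190,425,346),.006); w=np.abs(B[:,0]-.64)<.02
print("blade end",B[:,0].max(),"y",B[w,1].min(),B[w,1].max(),"handle y at .53",B[abs(B[:,0]-.53)<.01,1].mean(),"at .42",B[abs(B[:,0]-.42)<.01,1].mean())
m=((hsv[...,1]<45)&(hsv[...,2]>110)).astype(np.uint8)*255
T=ray(c,blob(m|dark,355,178,445,262),.014); print("tray x",T[:,0].min(),T[:,0].max(),"y",T[:,1].min(),T[:,1].max())
```

```text
blade end 0.6632978385080541 y -0.15744718432464574 -0.08154240765296056 handle y at .53 -0.12228384911306123 at .42 -0.12436886672120655
tray x 0.5248026010117987 0.6850385431407382 y -0.18101581724078963 -0.0576011283079944
```

```bash
python3 -c "
from rig import *
print(job_done())"
```

```text
the job is handed in; nothing more can be done
None
```

The solid turner is turned end for end and lies blade flat in the utensil rest, about 3 mm behind centre, same face up, handle out through the front gap; I left the slotted turner and spoon alone and handed the job in after about 19 s.

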